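Unlock and lift a twist-lock serving dish without rolling the praline out

TASK

The bottle of washing-up liquid has been left where the oval serving dish has to swing: stand it upright elsewhere on the table, with at least 20 cm between the middle of the bottle and the middle of the dish. Then take the dish by the wooden grip of its arched handle, turn it a quarter turn anticlockwise (seen from above) on its twist-lock stand so that it lies crosswise to the stand, and lift it straight up about 10 cm, keeping the loose round praline in the hollow in the middle of the dish without touching it. Finish while holding the dish still and level above the stand, still crosswise, with the praline in the middle; do not disturb the white mug.

Things in the scene. Friction and masses are not known exactly. Their poses are not given: they have to be found in the camera images.
- stand: Fixed wooden base, 216 mm long (x), 112 wide (y), 20 high, with a steel bayonet ring (100 mm across, 11 high) on top. Origin: centre of its underside, on the table; z up. Dish along the base (dish x = stand x, within 8 degrees): locked. Turned anticlockwise from above: free to lift from 75 degrees, end stop at about 92. Play in the ring: 2.5 mm sideways, 2.5 mm in height.
- dish: Loose white oval dish, 224 mm long (x), 128 wide (y), about 0.35 kg, with a round hollow, edged by a thin grey line, 96 mm across, 8 deep in the middle and a steel arch handle over it across the short way (feet at y = +-58 mm). Origin: centre of the foot's underside, 20 mm above the table while seated; z up. The rim is 41 mm above the origin; the ends swing at 112 mm from the centre.
- dish_grip (a point): Centre of the wooden grip on top of the arch handle, 140 mm above the dish's origin (160 mm above the table while seated), over its middle. The grip is 16 mm thick along dish x (close the fingers along this), 62 mm long along dish y, 18 mm high.
- dish_hollow (a point): Deepest point of the hollow, on the upper face in the middle of the dish, 22 mm above the dish's origin.
- praline: Loose round praline, a brown ball 32 mm across, 30 g, resting in the hollow; it rolls when the dish tilts or jerks. Its frame turns with it and the origin lies on its surface: use praline_center.
- praline_center (a point): Centre of the praline.
- dish_soap: Upright bottle of washing-up liquid, 52 x 81 mm (x, y), 246 mm high, about 0.25 kg, beside the stand's long side (-y of the stand). Origin: centre of its underside; z up. The body reaches up to 212 mm; on the axis above are a round collar 34 mm across (212 to 230 mm) and a nozzle 19 mm across (to 246 mm). Grip it from above at the collar, 224 mm up, in any direction.
- white_mug: White mug, 78 mm across (112 with its handle), 102 mm high, standing at the front left; not part of the job. Origin: centre of its underside. (Table top: x from 0.35 to 0.90, y from -0.40 to 0.70. Its front right corner, about x = 0.42, y = -0.28, is always free. A bag over 0.3 m tall stands on the left behind the mug, x from 0.48, y from 0.27: swing in front of it or above it.)

How it is judged:
By the outcome, as a careful person would: the job done as asked, in the order asked, and still so for the second after the job is handed in, while the arm keeps its last pose, push and grip.
It also fails if it takes over 53 s, if anything falls off the work surface, if the arm or the gripper's body presses on something with over 40 N, if the wrist force passes 120 N, or if a joint passes its speed limit or range.

ROBOT

A 6-joint arm with a two-finger parallel gripper is mounted at the origin on a cart in front of the work surface, level with it; the furniture and walls round the work are solid. World frame = base frame: x ahead of the robot, y to its left, z up, the work surface at z = 0. Lengths are in m, angles in rad, forces in N, time in s.
With the tool pointing down it reaches from about 0.425 to 1.125 m from the base axis. Payload 14.9 kg.
Tool frame: the origin (TCP) lies on the centre line of the jaws, within the pads' length; the fingertips stand 19 mm ahead of it and the grasp point (between the pads) is the TCP; z points along the fingers, y is the line along which they close (so a half turn about z gives the same grasp; the last joint's range is limited). The gripper opens to 91 mm and grips with 3 to 60 N. Pads are 32 mm wide; open, the fingers measure 118 mm over their backs; the gripper's body (76 mm by 178 mm) begins 60 mm behind the grasp point.
Start: joints at [1.202, 0.379, 1.734, -0, 1.028, -0.033], TCP at [0.231, 0.661, 0.233] pointing down, gripper open.
Joint ranges: [-2.77, 2.77], [-0.74, 2.19], [0, 2.66], [-1.06, 4.2], [0.31, 2.87], [-3.08, 3.08]. Speed limits (rad/s): [1.89, 1.89, 2.39, 3.14, 3.14, 3.14].

INTERFACE

Orientations are given as a unit quaternion [x, y, z, w].
In Python, from cell import robot gives the robot as it stands.
- The arm moves only by the tool carry_out, never from a script. Its argument "moves" is a list of rows, each a list of 4 numbers: the shift along the tool's x, y, z in units of 50 mm (1.0 is 50 mm), then the turn about the tool's z in units of 6 degrees (1.0 is 6 degrees). A call has 1 to 20 rows; each row is the pose to reach, as a shift and turn from the pose commanded when the call began, along the tool's axes at that moment; what a row does not reach only later rows make up. A row lasts 1/10 s, in which the tool goes at most 50 mm and 8.59 degrees, less where a joint would pass 70% of its speed; a pose out of reach is approached as far as the arm can. A call with a gripper value outside its range is refused whole. "fingers" is the finger opening in mm, from 0 to 91.2, set as the call begins (left out, the last holds). The fingers move at their own pace and stop on an object; "squeeze" is the grip in N (left out, the last holds). Time passes only in rows, so rows that repeat a pose let the fingers close. It gives the time, the measured TCP pose, the force, the opening and the grip force at its end, in the units of the state.
- robot.observe(): the state, without advancing time (a new reading comes with each control period).
- robot.camera(name): name is "scene" or "top"; returns a dict with "img" (400x640x3 uint8, blue, green, red), "fx", "fy", "cx", "cy" (pixels), "dist" ([k1, k2, p1, p2, k3] as OpenCV has them; the pictures are not rectified), "world_from_camera" (4x4, takes a point from camera to world coordinates). Camera axes: x right, y down, z forward; pixel columns grow to the right and rows downward; lengths in m; the calibration is good to about 2 mm. A picture is of the moment at which its call begins. There is no depth.
- robot.sign_off(): hands the job in; it is judged then, once.
The state is a dict: "time_s": time; "qpos": joint angles; "qvel": joint speeds; "effort": joint torques, N m; "tool_pos": TCP position; "ee_rot": TCP orientation; "ft_force": force on the tool from outside, world axes, zero at the start; "wrist_torque": the same for the moment, N m; "width": finger opening in m; "gripper_force": force on a finger pad.
Only numpy, scipy, OpenCV 4.12 (cv2) and the standard library are available. Lean on these libraries where they do the work, as an engineer would, in place of code of your own. Each camera call takes 0.05 s, during which the arm holds its last target. There are 200 camera calls.

## Working session

There is one attempt and no reset: what is moved stays moved. The work goes in short steps, Python scripts to look and compute and a tool call to move; the robot and the scene stay as the last step left them, time stands still between calls to the robot, and variables do not carry over. Pictures are saved under pics/ and viewed, at most 10 in all, crops included, and the job is handed in when it is done.

Besides the shell and the picture viewer there is one more tool, called after "Emit:" by a JSON object that holds its "api" and its "payload". carry_out: Moves the arm, as the interface text tells. Its arguments: {"type":"object","properties":{"moves":{"type":"array"},"fingers":{"type":"number"},"squeeze":{"type":"number"}},"required":["moves"]}

```bash
ls; mkdir -p pics; python3 - <<'E'
from cell import robot
import cv2
for n in("scene","top"):
    c=robot.camera(n); cv2.imwrite(f"pics/{n}0.png",c["img"]); print(n,c["fx"],c["cx"],c["dist"],c["world_from_camera"])
s=robot.observe();print(s)
E
```

```text
pics
scene 419.22989573995045 315.8753709149887 [-0.08630802  0.          0.          0.          0.        ] [[ 0.76057531 -0.51405261  0.39657927  0.14366318]
 [-0.6492191  -0.5962359   0.47224709 -0.29554454]
 [-0.00630505 -0.61664631 -0.78721508  0.78018139]
 [ 0.          0.          0.          1.        ]]
top 461.500310479602 322.240359730682 [-0.05368119  0.          0.          0.          0.        ] [[-0.02255409 -0.99473357  0.09998221  0.39132301]
 [-0.99950937  0.02460976  0.01937476  0.09687069]
 [-0.02173326 -0.09949617 -0.99480057  1.02100513]
 [ 0.          0.          0.          1.        ]]
{'time_s': 0.1, 'qpos': array([ 1.20169766e+00,  3.79363825e-01,  1.73473599e+00,  2.36809537e-05,
        1.02851466e+00, -3.32765910e-02]), 'qvel': array([ 0.00157362, -0.00043064, -0.00215851, -0.00143978,  0.00074955,
        0.00062507]), 'effort': array([-1.00308363e-03, -7.65025306e+01, -4.35291195e+01,  6.51807874e-02,
        3.97962600e-02,  1.02978242e-05]), 'tool_pos': array([0.23054056, 0.66057631, 0.23234171]), 'ee_rot': array([ 1.67129141e-01,  9.85934881e-01, -4.98579332e-04, -1.12030988e-04]), 'ft_force': array([-0.08459193,  0.86999319,  0.18785483]), 'wrist_torque': array([ 0.04243071,  0.02275789, -0.02487883]), 'gripper_force': 0.0, 'width': 0.0912832966220489}
```

View pics/top0.png

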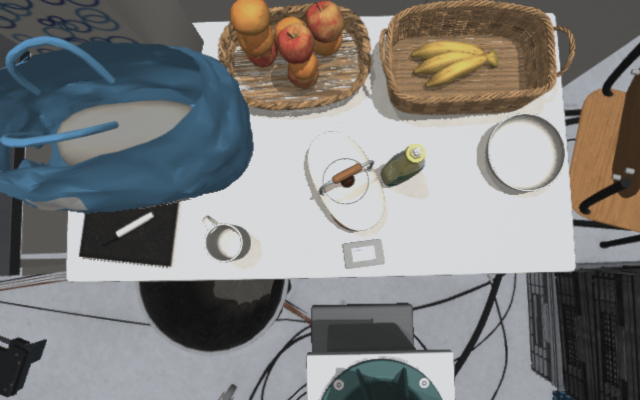

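View pics/scene0.png

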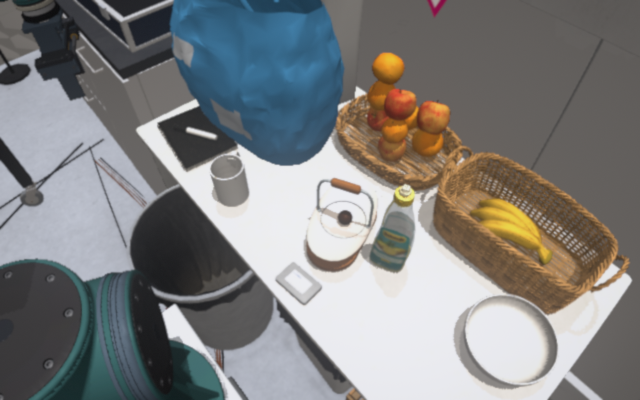

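Top view: dish outline is centred near (346,181), wooden grip at (347,173), bottle nozzle at (415,152) and mug at (228,242). Scene view: grip at (346,185), nozzle at (405,191). Next I zoom in for precise pixels.

```bash
python3 - <<'E'
import cv2,numpy as np
t=cv2.imread("pics/top0.png")[120:240,295:435]; s=cv2.imread("pics/scene0.png")[165:275,290:430]
f=lambda a:cv2.resize(a,None,fx=5,fy=5,interpolation=cv2.INTER_CUBIC)
cv2.imwrite("pics/tz.png",f(t));cv2.imwrite("pics/sz.png",f(s))
E
```

```text
(no output)
```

View pics/tz.png

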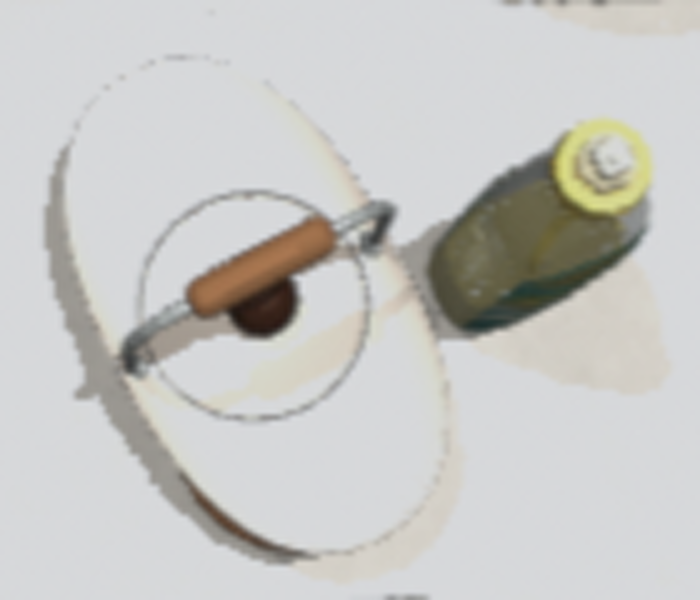

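View pics/sz.png

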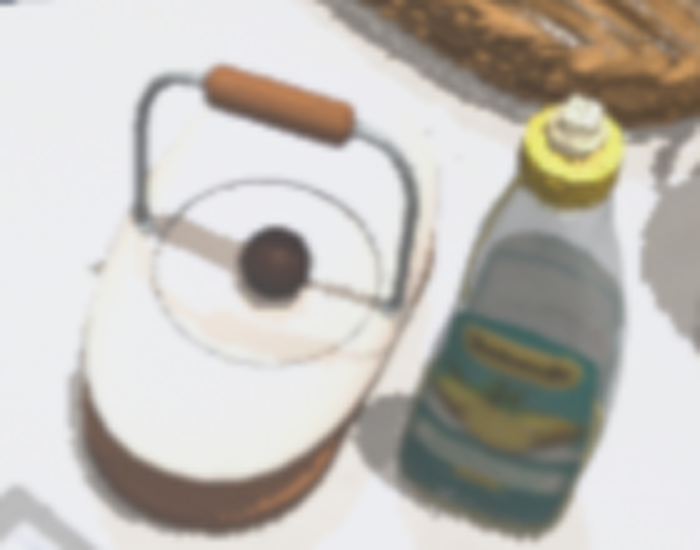

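Zooms (5x). Top crop: grip ends are (200,298) and (325,236), hollow ring centre (255,305), praline (264,305), collar top (603,167). Scene crop: grip ends are (210,83) and (350,124), ring centre (268,272), praline (274,263), collar top (572,145).

```bash
cat > h.py <<'E'
import cv2,numpy as np
from cell import robot
from scipy.spatial.transform import Rotation as R
def ray(c,uv):
    K=np.array([[c["fx"],0,c["cx"]],[0,c["fy"],c["cy"]],[0,0,1]])
    p=cv2.undistortPoints(np.array([[uv]],float),K,np.array(c["dist"]))[0,0]
    T=c["world_from_camera"]; return T[:3,3],T[:3,:3]@np.r_[p,1]
def atz(c,uv,z):
    o,d=ray(c,uv); return o+d*(z-o[2])/d[2]
def tri(c1,u1,c2,u2):
    A=[];b=[]
    for c,u in((c1,u1),(c2,u2)):
        o,d=ray(c,u);d=d/np.linalg.norm(d);P=np.eye(3)-np.outer(d,d);A.append(P);b.append(P@o)
    return np.linalg.lstsq(np.vstack(A),np.hstack(b),rcond=None)[0]
def z5(u,v,ox,oy): return (ox+(u+.5)/5-.5,oy+(v+.5)/5-.5)
def togo(p,yaw=None):
    "shift in tool units; yaw = wanted world direction of tool y (rad)"
    s=robot.observe();r=R.from_quat(s["ee_rot"]);print("tool",s["tool_pos"].round(4),r.as_matrix().round(3).tolist(),"q",s["qpos"].round(3))
    if p is not None: print("shift",(r.inv().apply(np.array(p)-s["tool_pos"])/.05).round(3))
    if yaw is not None:
        y=r.as_matrix()[:,1];d=yaw-np.arctan2(y[1],y[0]);d=(d+np.pi/2)%np.pi-np.pi/2
        print("turn (tool z down => minus)",round(-np.degrees(d)/6,2),"alt",round(-np.degrees(d)/6+30,2),round(-np.degrees(d)/6-30,2))
E
python3 - <<'E'
from h import *
t=robot.camera("top");s=robot.camera("scene")
T=lambda u,v:z5(u,v,295,120);S=lambda u,v:z5(u,v,290,165)
for n,a,b,z in[("g1",(200,298),(210,83),.16),("g2",(325,236),(350,124),.16),("gc",(262,267),(280,104),.16),("ring",(255,305),(268,272),.05),("pral",(264,305),(274,263),.058),("collar",(603,167),(572,145),.230)]:
    print(n,tri(t,T(*a),s,S(*b)).round(4),atz(t,T(*a),z).round(4),atz(s,S(*b),z).round(4))
g=cv2.cvtColor(t["img"],cv2.COLOR_BGR2GRAY)
for n,uv in[("end1",(172,55)),("end2",(330,555))]: print(n,atz(t,T(*uv),.061).round(4))
print("bottle base approx",atz(t,T(455,300),0).round(3),"mug",atz(t,(228,242),.1).round(3), "mug handle",atz(t,(205,219),.06).round(3),"slab",[atz(t,p,0).round(3) for p in((342,268),(385,238))])
togo(None)
E
```

```text
g1 [0.5092 0.0902 0.1603] [0.51   0.0896 0.16  ] [0.5085 0.0908 0.16  ]
g2 [0.5336 0.041  0.1605] [0.5324 0.0419 0.16  ] [0.5354 0.0404 0.16  ]
gc [0.5216 0.0657 0.1597] [0.5211 0.066  0.16  ] [0.5219 0.0652 0.16  ]
ring [0.5221 0.0652 0.0479] [0.5215 0.0655 0.05  ] [0.5213 0.0641 0.05  ]
pral [0.5208 0.0616 0.0595] [0.5204 0.062  0.058 ] [0.5222 0.0619 0.058 ]
collar [ 0.5436 -0.0516  0.227 ] [ 0.5427 -0.0508  0.23  ] [ 0.5417 -0.0532  0.23  ]
end1 [0.628 0.098 0.061]
end2 [0.4148 0.0376 0.061 ]
bottle base approx [ 0.528 -0.025  0.   ] mug [0.397 0.305 0.1  ] mug handle [0.446 0.363 0.06 ] slab [array([0.335, 0.077, 0.   ]), array([ 0.399, -0.019,  0.   ])]
tool [0.2306 0.6607 0.2325] [[-0.944, 0.33, -0.0], [0.33, 0.944, -0.001], [0.0, -0.001, -1.0]] q [ 1.202  0.379  1.735 -0.     1.029 -0.033]
```

Triangulation agrees with the given heights (grip 0.160, collar 0.227, hollow 0.048). The grip is at (0.5217, 0.0655) with dish x at yaw 26.4°, and the bottle axis is at (0.5425, -0.052). I move above the bottle, swinging in front of the bag.

Emit:
{"api": "carry_out", "payload": {"moves": [[-0.2,-0.25,-0.3,0],[-0.6,-0.7,-0.7,0],[-1.2,-1.4,-1.1,0],[-1.9,-2.2,-1.4,0.3],[-2.6,-3.0,-1.55,0.8],[-3.3,-3.8,-1.55,1.4],[-3.95,-4.6,-1.55,2.1],[-4.6,-5.25,-1.55,2.8],[-5.2,-5.85,-1.55,3.5],[-5.8,-6.5,-1.55,4.2],[-6.45,-7.15,-1.55,4.9],[-7.1,-7.8,-1.55,5.6],[-7.75,-8.5,-1.55,6.3],[-8.4,-9.15,-1.55,7.0],[-9.0,-9.8,-1.5,7.4],[-9.6,-10.4,-1.45,7.4],[-10.1,-10.9,-1.45,7.4],[-10.4,-11.25,-1.45,7.4],[-10.59,-11.4,-1.45,7.4],[-10.59,-11.4,-1.45,7.4]], "fingers": 70}}

```text
time_s: 2.2
tool_pos: [0.5431, -0.0524, 0.3053]
ee_rot: [0.528, 0.849, -0.0, -0.0]
ft_force: [-1.3, 0.9, -0.8]
width: 0.0702
gripper_force: 0.0
```

```bash
python3 -c "
from h import *
togo([.5425,-.052,.226],np.radians(26.4)); c=robot.camera('scene');cv2.imwrite('pics/s1.png',c['img'])"
```

```text
tool [ 0.5431 -0.0524  0.3053] [[-0.443, 0.897, -0.0], [0.897, 0.443, 0.0], [0.0, -0.0, -1.0]] q [-0.139  0.049  1.997  0.     1.096 -0.598]
shift [ 0.012 -0.008  1.585]
turn (tool z down => minus) -0.02 alt 29.98 -30.02
```

View pics/s1.png

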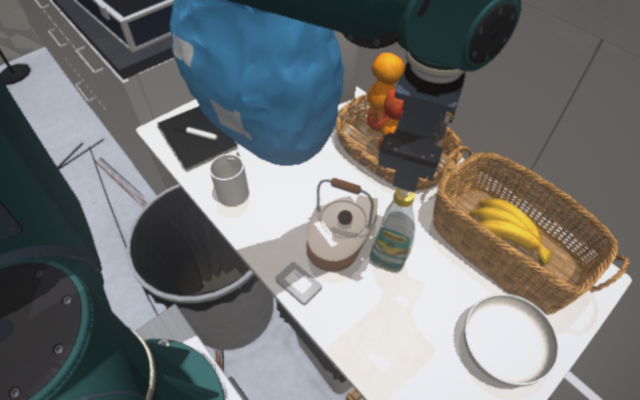

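The gripper is centred above the bottle (405,190), with everything undisturbed. I go down and grip.

Emit:
{"api": "carry_out", "payload": {"moves": [[0,0,0.3,0],[0,0,0.7,0],[0,0,1.1,0],[0,0,1.4,0],[0,0,1.58,0],[0,0,1.58,0],[0,0,1.58,0]]}}

```text
time_s: 2.95
tool_pos: [0.543, -0.0516, 0.2268]
ee_rot: [0.527, 0.85, 0.0, 0.0]
ft_force: [0.5, -0.8, -0.3]
width: 0.07
gripper_force: 0.0
```

Emit:
{"api": "carry_out", "payload": {"moves": [[0,0,0,0],[0,0,0,0],[0,0,0,0],[0,0,0,0],[0,0,0,0],[0,0,0,0],[0,0,0,0],[0,0,0,0]], "fingers": 15, "squeeze": 30}}

```text
time_s: 3.75
tool_pos: [0.5429, -0.0517, 0.2266]
ee_rot: [0.527, 0.85, 0.0, 0.0]
ft_force: [1.3, -0.2, 2.0]
width: 0.033
gripper_force: 30.0
```

Emit:
{"api": "carry_out", "payload": {"moves": [[0,0,-0.15,0],[0,0,-0.4,0],[0,0,-0.8,0],[0,0,-1.1,0],[-0.1,-0.15,-1.2,0],[-0.35,-0.45,-1.2,0],[-0.7,-0.9,-1.2,0],[-1.1,-1.45,-1.2,0],[-1.55,-2.05,-1.2,0],[-2.0,-2.6,-1.2,0],[-2.4,-3.1,-1.2,0],[-2.7,-3.55,-1.2,0],[-2.95,-3.85,-1.2,0],[-3.09,-4.05,-1.2,0],[-3.09,-4.05,-1.2,0],[-3.09,-4.05,-0.95,0],[-3.09,-4.05,-0.6,0],[-3.09,-4.05,-0.3,0],[-3.09,-4.05,-0.12,0],[-3.09,-4.05,-0.06,0]]}}

```text
time_s: 5.75
tool_pos: [0.4297, -0.2794, 0.228]
ee_rot: [0.527, 0.85, 0.0, -0.001]
ft_force: [0.7, -0.3, -1.9]
width: 0.033
gripper_force: 29.9
```

Emit:
{"api": "carry_out", "payload": {"moves": [[0,0,0.02,0],[0,0,0.04,0],[0,0,0.06,0],[0,0,0.06,0],[0,0,0.06,0]]}}

```text
time_s: 6.25
tool_pos: [0.43, -0.2802, 0.2267]
ee_rot: [0.527, 0.85, -0.0, 0.0]
ft_force: [0.8, 0.3, -2.7]
width: 0.0333
gripper_force: 29.9
```

Emit:
{"api": "carry_out", "payload": {"moves": [[0,0,0.02,0],[0,0,0.02,0],[0,0,0.02,0]]}}

```text
time_s: 6.55
tool_pos: [0.4306, -0.2806, 0.2266]
ee_rot: [0.527, 0.85, -0.0, 0.001]
ft_force: [-1.5, 1.7, 9.3]
width: 0.0332
gripper_force: 30.2
```

Emit:
{"api": "carry_out", "payload": {"moves": [[0,0,0.0,0],[0,0,0.0,0],[0,0,0.0,0]]}}

```text
time_s: 6.85
tool_pos: [0.4306, -0.2806, 0.2266]
ee_rot: [0.527, 0.85, -0.0, 0.001]
ft_force: [-1.2, 0.8, 8.5]
width: 0.0331
gripper_force: 30.2
```

The bottle is standing on the table (9 N contact), so I release it and rise.

Emit:
{"api": "carry_out", "payload": {"moves": [[0,0,0,0],[0,0,0,0],[0,0,0,0],[0,0,0,0],[0,0,0,0],[0,0,-0.1,0],[0,0,-0.3,0],[0,0,-0.6,0],[0,0,-1.0,0],[0,0,-1.5,0],[0,0,-1.7,0],[0,0,-1.7,0]], "fingers": 65}}

```text
time_s: 8.05
tool_pos: [0.4305, -0.2805, 0.3124]
ee_rot: [0.527, 0.85, -0.0, 0.002]
ft_force: [0.4, 0.7, -0.3]
width: 0.0651
gripper_force: 0.0
```

```bash
python3 -c "
from h import *
togo([.5217,.0655,.230],np.radians(26.4)); 
for n in('top','scene'):
  c=robot.camera(n);cv2.imwrite(f'pics/{n}2.png',c['img'])"
```

```text
tool [ 0.4305 -0.2805  0.3124] [[-0.444, 0.896, 0.003], [0.896, 0.444, -0.002], [-0.003, 0.002, -1.0]] q [-0.623 -0.017  2.051  0.     1.105 -1.083]
shift [5.396 4.704 1.64 ]
turn (tool z down => minus) -0.01 alt 29.99 -30.01
```

View pics/scene2.png

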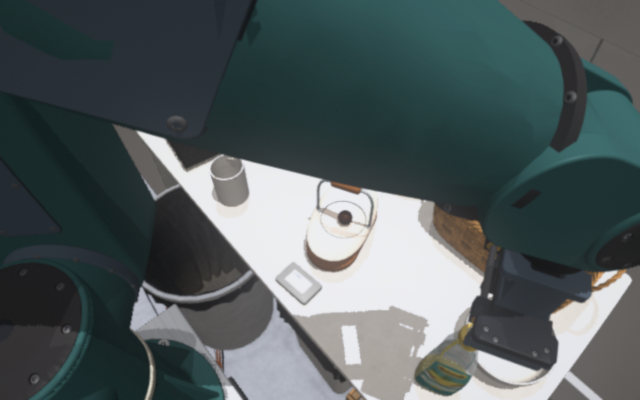

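The bottle stands upright at the front right (445,365); dish, praline and mug are unchanged. I go above the grip.

Emit:
{"api": "carry_out", "payload": {"moves": [[0.15,0.15,0,0],[0.5,0.45,0,0],[1.0,0.9,0.2,0],[1.6,1.4,0.4,0],[2.2,1.9,0.6,0],[2.8,2.45,0.8,0],[3.4,2.95,1.0,0],[4.0,3.5,1.2,0],[4.5,3.9,1.4,0],[4.9,4.3,1.55,0],[5.2,4.55,1.64,0],[5.35,4.66,1.64,0],[5.4,4.7,1.64,0],[5.4,4.7,1.64,0],[5.4,4.7,1.64,0]], "fingers": 50}}

```text
time_s: 9.65
tool_pos: [0.5205, 0.0656, 0.2286]
ee_rot: [0.528, 0.85, -0.0, 0.0]
ft_force: [0.3, -0.6, -0.6]
width: 0.0498
gripper_force: 0.0
```

```bash
python3 -c "
from h import *
togo([.5217,.0655,.160],np.radians(26.4)); 
c=robot.camera('scene');cv2.imwrite('pics/s3.png',cv2.resize(c['img'][110:290,250:450],None,fx=3,fy=3,interpolation=cv2.INTER_CUBIC))"
```

```text
tool [0.5205 0.0656 0.2286] [[-0.443, 0.896, 0.0], [0.896, 0.443, -0.0], [-0.0, 0.0, -1.0]] q [ 0.081  0.107  2.09  -0.     0.945 -0.378]
shift [-0.012  0.021  1.371]
turn (tool z down => minus) -0.01 alt 29.99 -30.01
```

View pics/s3.png

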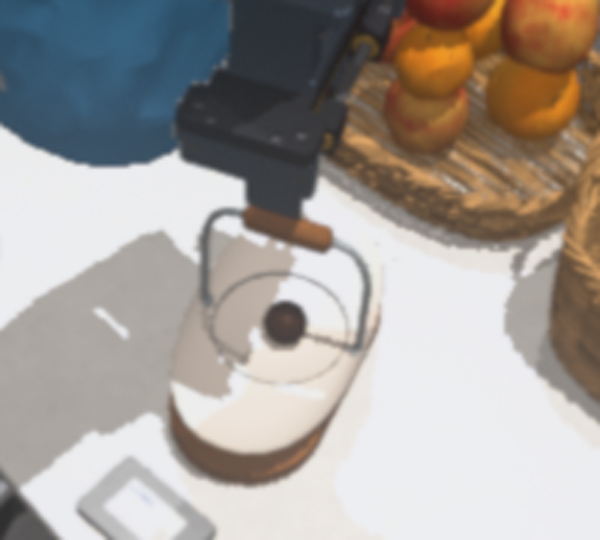

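The gripper is square over the wooden grip (287,228 in the crop), with the praline in the middle (285,323). I descend gently.

Emit:
{"api": "carry_out", "payload": {"moves": [[0,0,0.15,0],[-0.01,0.01,0.4,0],[-0.01,0.02,0.7,0],[-0.01,0.02,1.0,0],[-0.01,0.02,1.25,0],[-0.01,0.02,1.37,0],[-0.01,0.02,1.37,0],[-0.01,0.02,1.37,0]]}}

```text
time_s: 10.5
tool_pos: [0.5219, 0.0663, 0.1601]
ee_rot: [0.527, 0.85, 0.0, 0.0]
ft_force: [0.1, 0.4, 0.4]
width: 0.0504
gripper_force: 0.0
```

Emit:
{"api": "carry_out", "payload": {"moves": [[0,0,0,0],[0,0,0,0],[0,0,0,0]], "fingers": 24, "squeeze": 8}}

```text
time_s: 10.8
tool_pos: [0.5219, 0.0662, 0.1604]
ee_rot: [0.527, 0.85, 0.0, 0.0]
ft_force: [0.3, 0.2, -0.1]
width: 0.0291
gripper_force: 0.0
```

Emit:
{"api": "carry_out", "payload": {"moves": [[0,0,0,0],[0,0,0,0],[0,0,0,0]], "fingers": 20}}

```text
time_s: 11.1
tool_pos: [0.5218, 0.0662, 0.16]
ee_rot: [0.527, 0.85, 0.0, 0.0]
ft_force: [-0.7, -0.2, -0.2]
width: 0.0204
gripper_force: 0.0
```

Emit:
{"api": "carry_out", "payload": {"moves": [[0,0,0,0],[0,0,0,0],[0,0,0,0],[0,0,0,0]], "fingers": 5}}

```text
time_s: 11.5
tool_pos: [0.5216, 0.0661, 0.1599]
ee_rot: [0.527, 0.85, -0.0, -0.0]
ft_force: [-1.4, -1.3, 1.8]
width: 0.0158
gripper_force: 8.0
```

Emit:
{"api": "carry_out", "payload": {"moves": [[0,0,0,0],[0,0,0,0],[0,0,0,0],[0,0,0,-0.05],[0,0,0,-0.15],[0,0,0,-0.3],[0,0,0,-0.5],[0,0,0,-0.75],[0,0,0,-1.05],[0,0,0,-1.35],[0,0,0,-1.65],[0,0,0,-1.95],[0,0,0,-2.2],[0,0,0,-2.4],[0,0,0,-2.55],[0,0,0,-2.6],[0,0,0,-2.6]], "squeeze": 45}}

```text
time_s: 13.2
tool_pos: [0.5217, 0.0662, 0.1599]
ee_rot: [0.407, 0.913, -0.0, -0.0]
ft_force: [0.5, 1.3, -3.6]
width: 0.0158
gripper_force: 45.0
```

```bash
python3 -c "
from h import *
s=robot.observe();print(s['ft_force'],s['wrist_torque'],s['qpos']); togo([.5217,.0655,.160],np.radians(116.4)) 
c=robot.camera('scene');cv2.imwrite('pics/s4.png',cv2.resize(c['img'][110:290,250:450],None,fx=3,fy=3,interpolation=cv2.INTER_CUBIC))"
```

```text
[ 0.49605232  1.31566456 -3.6404085 ] [ 0.02232191 -0.00062232 -0.03451712] [ 8.18977868e-02  2.13865491e-01  2.11858054e+00  4.63499197e-05
  8.09292950e-01 -6.50528244e-01]
tool [0.5217 0.0662 0.1599] [[-0.669, 0.744, -0.0], [0.744, 0.669, 0.0], [0.0, -0.0, -1.0]] q [ 0.082  0.214  2.119  0.     0.809 -0.651]
shift [-0.011 -0.009 -0.003]
turn (tool z down => minus) -12.41 alt 17.59 -42.41
```

View pics/s4.png

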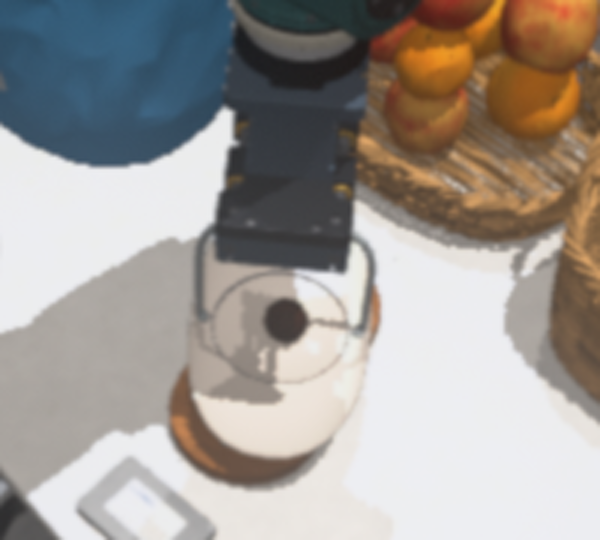

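The dish is turning freely with the praline still in the middle (286,320), low torque, and the stand's corner showing. I continue.

Emit:
{"api": "carry_out", "payload": {"moves": [[0,0,0,-0.05],[0,0,0,-0.2],[0,0,0,-0.4],[0,0,0,-0.7],[0,0,0,-1.1],[0,0,0,-1.5],[0,0,0,-1.9],[0,0,0,-2.3],[0,0,0,-2.7],[0,0,0,-3.1],[0,0,0,-3.5],[0,0,0,-3.9],[0,0,0,-4.3],[0,0,0,-4.7],[0,0,0,-5.1],[0,0,0,-5.4],[0,0,0,-5.7],[0,0,0,-5.9],[0,0,0,-6.0],[0,0,0,-6.0]]}}

```text
time_s: 15.25
tool_pos: [0.5217, 0.0662, 0.1599]
ee_rot: [0.105, 0.995, -0.0, 0.0]
ft_force: [-0.3, -0.2, -4.3]
width: 0.0162
gripper_force: 45.0
```

Emit:
{"api": "carry_out", "payload": {"moves": [[0,0,0,-0.05],[0,0,0,-0.2],[0,0,0,-0.4],[0,0,0,-0.7],[0,0,0,-1.1],[0,0,0,-1.5],[0,0,0,-1.9],[0,0,0,-2.3],[0,0,0,-2.7],[0,0,0,-3.1],[0,0,0,-3.5],[0,0,0,-3.9],[0,0,0,-4.3],[0,0,0,-4.7],[0,0,0,-5.1],[0,0,0,-5.35],[0,0,0,-5.55],[0,0,0,-5.65],[0,0,0,-5.7],[0,0,0,-5.7]]}}

```text
time_s: 17.25
tool_pos: [0.5217, 0.0662, 0.1599]
ee_rot: [-0.192, 0.981, -0.0, -0.0]
ft_force: [-0.5, 0.1, -3.8]
width: 0.0155
gripper_force: 45.0
```

```bash
python3 -c "
from h import *
s=robot.observe();print(s['ft_force'],s['wrist_torque'],s['qpos'],s['width']); togo([.5217,.0655,.160],np.radians(116.4)) 
c=robot.camera('scene');cv2.imwrite('pics/s5.png',cv2.resize(c['img'][110:290,250:450],None,fx=3,fy=3,interpolation=cv2.INTER_CUBIC))"
```

```text
[-0.45169875  0.09942813 -3.77082246] [0.00484332 0.02703489 0.04776321] [ 8.18653874e-02  2.13806873e-01  2.11854717e+00 -6.44252795e-05
  8.09367083e-01 -1.87561635e+00] 0.015450680652545547
tool [0.5217 0.0662 0.1599] [[-0.926, -0.377, -0.0], [-0.377, 0.926, -0.0], [0.0, -0.0, -1.0]] q [ 0.082  0.214  2.119 -0.     0.809 -1.876]
shift [ 0.005 -0.013 -0.002]
turn (tool z down => minus) -0.71 alt 29.29 -30.71
```

View pics/s5.png

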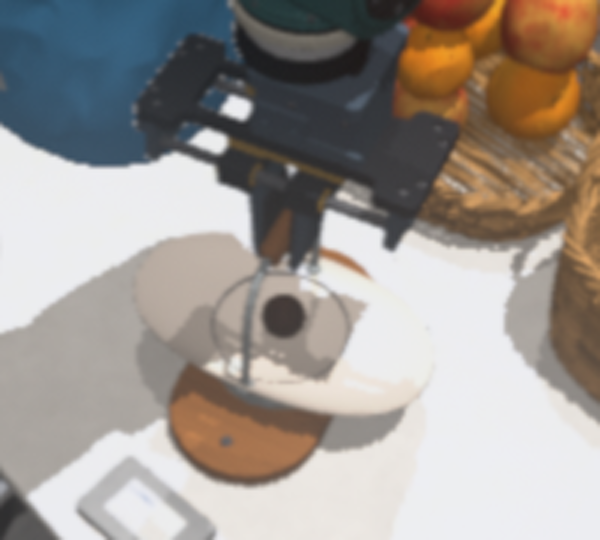

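The dish is crosswise (about 86°) with the praline in the middle (284,316). I finish the turn, then lift slowly.

Emit:
{"api": "carry_out", "payload": {"moves": [[0,0,0,-0.1],[0,0,0,-0.25],[0,0,0,-0.4],[0,0,0,-0.5],[0,0,0,-0.55],[0,0,0,-0.55],[0,0,0,-0.55]]}}

```text
time_s: 18.0
tool_pos: [0.5217, 0.0661, 0.16]
ee_rot: [-0.22, 0.975, 0.0, -0.0]
ft_force: [-1.4, -3.1, -0.7]
width: 0.016
gripper_force: 45.1
```

Emit:
{"api": "carry_out", "payload": {"moves": [[0,0,-0.01,0],[0,0,-0.03,0],[0,0,-0.06,0],[0,0,-0.1,0],[0,0,-0.15,0],[0,0,-0.21,0],[0,0,-0.27,0],[0,0,-0.32,0],[0,0,-0.36,0],[0,0,-0.38,0],[0,0,-0.39,0],[0,0,-0.4,0]]}}

```text
time_s: 19.2
tool_pos: [0.5218, 0.0662, 0.18]
ee_rot: [-0.22, 0.975, -0.0, 0.0]
ft_force: [0.1, -0.4, -3.5]
width: 0.0159
gripper_force: 45.0
```

Lifted 20 mm with only the dish's weight (3.5 N) on the tool. I continue to 100 mm.

Emit:
{"api": "carry_out", "payload": {"moves": [[0,0,-0.01,0],[0,0,-0.04,0],[0,0,-0.09,0],[0,0,-0.16,0],[0,0,-0.25,0],[0,0,-0.36,0],[0,0,-0.48,0],[0,0,-0.6,0],[0,0,-0.72,0],[0,0,-0.84,0],[0,0,-0.96,0],[0,0,-1.08,0],[0,0,-1.2,0],[0,0,-1.31,0],[0,0,-1.41,0],[0,0,-1.49,0],[0,0,-1.54,0],[0,0,-1.58,0],[0,0,-1.6,0],[0,0,-1.6,0]]}}

```text
time_s: 21.2
tool_pos: [0.5217, 0.0662, 0.2599]
ee_rot: [-0.22, 0.975, -0.0, -0.0]
ft_force: [0.0, 0.4, -4.4]
width: 0.0157
gripper_force: 45.0
```

Emit:
{"api": "carry_out", "payload": {"moves": [[0,0,0,0],[0,0,0,0],[0,0,0,0],[0,0,0,0],[0,0,0,0],[0,0,0,0],[0,0,0,0],[0,0,0,0],[0,0,0,0],[0,0,0,0]]}}

```text
time_s: 22.2
tool_pos: [0.5217, 0.0662, 0.2599]
ee_rot: [-0.22, 0.975, -0.0, -0.0]
ft_force: [-0.4, -0.3, -3.8]
width: 0.0158
gripper_force: 45.0
```

```bash
python3 -c "
from h import *
togo(None) 
c=robot.camera('scene');cv2.imwrite('pics/s6.png',c['img'])"
```

```text
tool [0.5217 0.0662 0.2599] [[-0.903, -0.43, -0.0], [-0.43, 0.903, -0.0], [0.0, -0.0, -1.0]] q [ 0.082  0.068  2.067 -0.     1.007 -1.933]
```

View pics/s6.png

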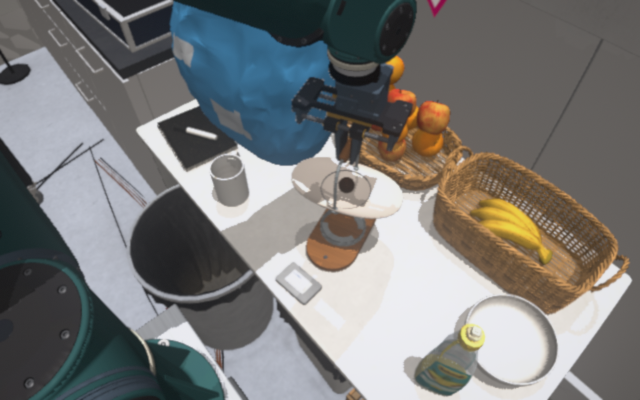

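The dish is level and crosswise above the stand (345,188), with the praline in the middle (347,184). The bottle is upright at (450,365) and the mug is undisturbed at (229,180).

```bash
python3 -c "
from cell import robot
print(robot.sign_off())"
```

```text
the job is handed in; nothing more can be done
None
```

The job is handed in at about 22 s: the bottle stands upright about 36 cm from the dish, and the dish is held level, about 89° crosswise and 10 cm above its stand, with the praline in the middle and the mug untouched.

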